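# Hang up the headgear, close the filter unit and hold it shut

### The job

The headgear frame is parked astride the open filter unit: lift it off, drape it over the bar of the low rail, one pad hanging on each side, and let go of it. Then fit the cover on the unit's two dowels, tongue over the hose stub, press it down against the sprung seal until it is fully home on the rim, and finish while still holding it pressed shut with the gripper. Leave the other things on the desk where they are.

Things in the scene. Friction and masses are not known exactly. Their poses are not given: they have to be found in the camera images.
- base: lower half of a filter unit, grey box fixed to the desk, 140 (x) by 90 (y), rim 35 above the desk; a black hose stub 26 across sticks out 24 at its -x end. Two upright steel dowels on its long centre line, tips tapered, tops 56 above the desk: 12 thick at x = -55 (hose end), 8 thick at x = +55. Origin: centre of its underside; x points away from the stub, z up
- dowel_big (a point): axis of the 12 mm dowel (hose end) at rim height, 35 above the desk
- dowel_small (a point): axis of the 8 mm dowel at rim height, 35 above the desk
- seal (a joint): sprung black rubber seal frame (76 by 72) in the middle of the base: 0 = standing 6 mm proud of the rim, 0.006 m = pressed level with it. About 4 N starts it, about 12 N presses it level; it springs back when the push is gone. The cover's weight alone does not press it in
- cover: loose upper half, 0.16-0.26 kg, grey plate 140 (x) by 90 (y) by 12 thick, right side up on the desk. Finger rib 70 (x) by 20 (y) on its middle, top 47 above the underside. Through holes, 1.25 clear round the dowels: 14.5 wide at x = -55, 10.5 at x = +55. Tongue 40 wide sticks out 15 at the -x (big hole) end; fitted, it lies over the hose stub. Origin: centre of the underside, z up
- hole_big (a point): axis of the cover's big hole, at its underside
- hole_small (a point): axis of the cover's small hole, at its underside
- headgear: loose rigid grey frame, 0.14-0.24 kg, inverted U in its y-z plane, standing on two black pads (46 by 16, 55 tall, 132 clear between in y) astride the base. Band 24 wide (x), 4 thick. On the crown a square block 26 by 26, 119 to 157 above its foot, to grip it by. Origin: on the desk midway between the pads' undersides, z up
- crown (a point): underside of the band at the crown, midway, 115 above the headgear's foot; this rests on the bar when hung
- grip_block (a point): point on the axis of the adjuster block, 12 below its top (145 above the headgear's foot)
- rail: low steel rail fixed to the desk: level bar 14 across along its own x, centre 150 and top 157 above the desk, on posts with round feet at x = -120 and +120. It stands at one side of the base, the cover lies at the other; which side varies. Origin: on the desk below the bar's middle, z up
- rail_mid (a point): middle of the bar, on its axis
- mouse: computer mouse, 100 by 58 by 26, a bystander; origin at the centre of its underside
- tape: roll of paper tape lying flat, 48 across, 18 tall, a bystander; origin at the centre of its underside
- stapler: black stapler, 120 by 34 by 50 tall, a bystander; origin at the centre of its underside
- vial_a: glass medicine vial, 40 across and 85 tall, a bystander; origin at the centre of its underside
- vial_b: glass medicine vial, 40 across and 85 tall, a bystander; origin at the centre of its underside
- vial_c: glass medicine vial, 40 across and 85 tall, a bystander; origin at the centre of its underside
- vial_d: glass medicine vial, 40 across and 85 tall, a bystander; origin at the centre of its underside
Things that resemble listed ones, but are neither listed nor needed, are in the scene too. What is shaped like the headgear but green is not meant. What is shaped like the cover but green is not meant.

How it is judged:
On the way, in this order (a step that is already met when the one before it is completed fails the run):
1. the headgear hangs over the bar, let go and at rest (x of crown in the frame of rail between -0.12 and 0.12 m and y of crown in the frame of rail between -0.02 and 0.02 m and z of crown in the frame of rail above 0.145 m and angle between headgear's own z axis and vertical below 0.35 rad and contact force between headgear and rail above 0.3 N and contact force between the fingers and headgear below 0.1 N and linear speed of headgear below 0.05 m/s), for 0.3 s.
2. the cover sits on both dowels and is pressed home against the seal (horizontal distance between hole_big and dowel_big below 0.0035 m and horizontal distance between hole_small and dowel_small below 0.0035 m and z of cover in the frame of base between 0.032 and 0.037 m and angle between the z axis of cover and the z axis of base, either way round below 0.05 rad and value of joint seal above 0.0045 m and contact force between the fingers and cover above 3 N and linear speed of cover below 0.02 m/s), for 0.5 s.
At the end, for the whole second after the job is handed in: Headgear hung, let go and still: crown on the bar (20 mm across, 120 mm along from its middle), upright within 20 deg. Cover right way round on the dowels (3.5 mm, level within 3 deg), within 2 mm of the rim, seal pressed in over 4.5 of 6 mm, still, fingers on it with over 3 N (all of step 1 and all of step 2); the arm keeps its last pose, push and grip.
It fails at once if a bystander is pushed more than 30 mm from its place (distance of any of vial_a, vial_b, vial_c, vial_d, mouse, tape, stapler from where it was at the start of the episode above 0.03 m).
It also fails if it takes over 69 s, if anything falls off the work surface, if the arm or the gripper's body presses on something with over 40 N, if the wrist force passes 120 N, or if a joint passes its speed limit or range.

### The arm

A 6-joint arm with a two-finger parallel gripper is mounted at the origin on the work surface. World frame = base frame: x ahead of the robot, y to its left, z up, the work surface at z = 0. Lengths are in m, angles in rad, forces in N, time in s.
With the tool pointing down it reaches from about 0.35 to 0.775 m from the base axis. Payload 7.3 kg.
Tool frame: the origin (TCP) lies midway between the tips of the shut fingers; the grasp point (between the pads) lies 19 mm behind it; z points along the fingers, y is the line along which they close (so a half turn about z gives the same grasp; the last joint's range is limited). The gripper opens to 92 mm and grips with 3 to 60 N. Pads are 19 mm wide; open, the fingers measure 130 mm over their backs; the gripper's body (75 mm by 190 mm) begins 47 mm behind the grasp point.
Start: joints at [1.186, 0.342, 1.524, -0, 1.275, -0.146], TCP at [0.124, 0.51, 0.227] pointing down, gripper open.
Joint ranges: [-2.53, 2.53], [-0.77, 2.02], [0.04, 2.7], [-1, 4.14], [0.28, 2.66], [-3.11, 3.11]. Speed limits (rad/s): [2.57, 2.57, 3.14, 3.14, 3.14, 3.14].

### API

Orientations are given as [roll, pitch, yaw] about the fixed x, y, z axes, in that order (R = Rz(yaw) Ry(pitch) Rx(roll)).
In Python, from cell import robot, read_camera, camera_params, nets gives the robot as it stands. The module is installed in compiled form; this text tells all that it offers.
- The arm moves only by the tool step_arm, never from a script. Its argument "steps" is a list of rows, each an object of numbers: "x", "y", "z": the shift along the tool's x, y, z as a fraction of full scale; "rx", "ry", "rz": the turn, a rotation vector about the tool's x, y, z as a fraction of full scale; "claw": the opening, from -1 (shut) to 1 (fully open). In form: [{"x": .., "y": .., "z": .., "rx": .., "ry": .., "rz": .., "claw": ..}, ...]. A call has 1 to 12 rows; each row is the pose to reach, as a shift and turn from the pose commanded when the call began, along the tool's axes at that moment; what a row does not reach only later rows make up. Full scale, the value 1, is 750 mm for a shift and pi/4 rad for a turn. A row lasts 1/12 s, in which the tool goes at most 41.7 mm and 7.16 degrees, less where a joint would pass 70% of its speed; a pose out of reach is approached as far as the arm can. A call with a number of a shift or a turn outside -1 to 1 is refused whole. A call with a gripper value outside its range is refused whole. The fingers move at their own pace and stop on an object; "squeeze" is the grip in N (left out, the last holds). Time passes only in rows, so rows that repeat a pose let the fingers close. It gives the time, the measured TCP pose, the force, the opening and the grip force at its end, in the units of the state.
- robot.observe(): the state, without advancing time (a new reading comes with each control period).
- read_camera(name): name is "scene" or "top"; returns (picture, depth): 384x512x3 uint8, blue, green, red; 384x512 float32, m along the optical axis (not along the pixel's ray), 0 where there is no reading.
- camera_params(name): a dict with "fx", "fy", "cx", "cy" (pixels), "k1" (the pictures are not rectified: a ray, as slopes to the right and down, at radius r is drawn at 1 + k1 r^2 times it, then the intrinsics apply), "R" (3x3) and "t" (3): a world point X has camera coordinates R X + t. Camera axes: x right, y down, z forward; pixel columns grow to the right and rows downward; lengths in m; the calibration is good to about 2 mm. A picture is of the moment at which its call begins. camera_params takes no time and is no camera call.
- robot.hand_in(): hands the job in; it is judged then, once.
Trained networks look in the newest picture that a camera, given by its name, has taken for a name from the list of things; names that differ only in an ending like _2 or _b are one class to them, and where a whole thing is asked for, a point or a joint stands for the part that bears it (a point fixed in the world has none). Each returns a list of dicts, best first, with "conf" (0 to 1); they miss things now and then, are a little off and sometimes report something else, mostly with a low value. They report only what shows in the picture. A call takes as long as a camera call. They do not tell look-alikes from the thing itself.
- nets.masks_of(camera, query): "region" (384x512 bool, what is visible of it) and "box" ([left, top, right, bottom] in pixels, round what is visible of it).
- nets.landmark_of(camera, query): "pixel" ([row, column] in pixels: a listed point, or the origin of a listed thing).
The state is a dict: "time": time; "qpos": joint angles; "qvel": joint speeds; "joint_efforts": joint torques, N m; "tool_pos": TCP position; "tool_rot": TCP orientation; "contact_force": force on the tool from outside, world axes, zero at the start; "torque": the same for the moment, N m; "opening": finger opening in m; "grip_force": force on a finger pad.
Only numpy, scipy, OpenCV 4.12 (cv2) and the standard library are available. Lean on these libraries where they do the work, as an engineer would, in place of code of your own. Each camera call takes 0.05 s, during which the arm holds its last target. There are 200 camera calls.

## Working session

There is one attempt and no reset: what is moved stays moved. The work goes in short steps, Python scripts to look and compute and a tool call to move; the robot and the scene stay as the last step left them, time stands still between calls to the robot, and variables do not carry over. Pictures are saved under pics/ and viewed, at most 10 in all, crops included, and the job is handed in when it is done.

Besides the shell and the picture viewer there is one more tool, called after "Emit:" as a command line: name --argument value ..., lists and objects as JSON in quotes. step_arm: Moves the arm, as the interface text tells. Its arguments: {"type":"object","properties":{"steps":{"type":"array","items":{"type":"object","properties":{"x":{"type":"number","minimum":-1,"maximum":1},"y":{"type":"number","minimum":-1,"maximum":1},"z":{"type":"number","minimum":-1,"maximum":1},"rx":{"type":"number","minimum":-1,"maximum":1},"ry":{"type":"number","minimum":-1,"maximum":1},"rz":{"type":"number","minimum":-1,"maximum":1},"claw":{"type":"number"}}}},"squeeze":{"type":"number"}},"required":["steps"]}

```bash
mkdir -p pics; cat > h.py <<'E'
import numpy as np, cv2
from cell import robot, read_camera, camera_params, nets
from scipy.spatial.transform import Rotation as Ro
def ray(cam,pts):
    """pixels (col,row) -> origin, world directions with unit optical depth"""
    p=camera_params(cam);R=np.array(p['R']);t=np.array(p['t'])
    pts=np.atleast_2d(np.array(pts,float))
    d=np.stack([(pts[:,0]-p['cx'])/p['fx'],(pts[:,1]-p['cy'])/p['fy']],1);s=d.copy()
    for _ in range(20): s=d/(1+p['k1']*(s**2).sum(1,keepdims=True))
    return -R.T@t, np.c_[s,np.ones(len(s))]@R
def proj(cam,X):
    p=camera_params(cam);c=np.atleast_2d(X)@np.array(p['R']).T+np.array(p['t'])
    s=c[:,:2]/c[:,2:];s=s*(1+p['k1']*(s**2).sum(1,keepdims=True))
    return s*[p['fx'],p['fy']]+[p['cx'],p['cy']]
def at_z(cam,pts,z):
    o,d=ray(cam,pts);return o+d*((z-o[2])/d[:,2])[:,None]
def cloud(cam,depth,mask=None):
    m=depth>0
    if mask is not None:m&=mask
    r,c=np.nonzero(m);o,d=ray(cam,np.c_[c,r]);return o+d*depth[r,c][:,None],r,c
def tri(p1,p2):
    """two-view triangulation; (col,row) in scene, top -> point, gap"""
    a,u=ray('scene',p1);b,v=ray('top',p2);u=u[0];v=v[0]
    s=np.linalg.lstsq(np.c_[u,-v],b-a,rcond=None)[0]
    A=a+u*s[0];B=b+v*s[1];return (A+B)/2,np.linalg.norm(A-B)
E
python3 - <<'E'
from h import *
for c in('scene','top'):
    im,d=read_camera(c);np.savez(f'{c}0.npz',im=im,d=d);cv2.imwrite(f'pics/{c}0.png',cv2.resize(im,(800,600)))
    p=camera_params(c);print(c,p['fx'],-np.array(p['R']).T@p['t'])
    for q in('cover','headgear','rail','base','mouse','tape','stapler','vial_a'):
        for l in nets.landmark_of(c,q):
            if l['conf']>.2: print(c,q,np.round(l['pixel']),round(l['conf'],2))
print(robot.observe())
E
```

```text
scene 437.143188695995 [ 1.39837268 -0.0667391   0.96521739]
scene cover [175. 366.] 0.81
scene cover [215. 330.] 0.75
scene cover [299. 178.] 0.68
scene headgear [162. 305.] 0.66
scene rail [250. 132.] 0.71
scene rail [285. 256.] 0.48
scene base [239. 258.] 0.88
scene mouse [300. 179.] 0.86
scene tape [310. 231.] 0.66
scene tape [262. 305.] 0.49
scene tape [288. 258.] 0.36
scene stapler [284. 327.] 0.73
scene vial_a [200. 190.] 0.83
scene vial_a [285. 257.] 0.71
scene vial_a [314. 232.] 0.69
scene vial_a [189. 279.] 0.49
top 350.3209877355615 [0.24069012 0.03957632 1.28774451]
top cover [199. 191.] 0.86
top cover [233. 141.] 0.85
top headgear [185. 251.] 0.87
top headgear [269. 186.] 0.87
top headgear [126. 286.] 0.67
top rail [191. 351.] 0.77
top base [177. 255.] 0.86
top mouse [143. 321.] 0.86
top mouse [177. 255.] 0.34
top tape [154. 228.] 0.43
top stapler [132. 216.] 0.73
top vial_a [240. 304.] 0.65
top vial_a [128. 287.] 0.54
top vial_a [232. 223.] 0.41
top vial_a [145. 268.] 0.41
{'time': 0.9, 'qpos': array([ 1.18604153e+00,  3.41955702e-01,  1.52409989e+00,  9.26347204e-06,
        1.27540048e+00, -1.46001143e-01]), 'qvel': array([-0.0002813 ,  0.0014276 , -0.00104878,  0.00061937, -0.00167983,
        0.00170576]), 'joint_efforts': array([-5.21475413e-04, -4.31107950e+01, -2.44483370e+01,  7.20612961e-02,
        4.82292299e-02, -6.19922298e-05]), 'tool_pos': array([0.12414163, 0.51013125, 0.22676355]), 'tool_rot': array([3.14145624e+00, 1.11009794e-05, 2.90283631e+00]), 'contact_force': array([-0.23922788, -0.54554713,  0.03273044]), 'torque': array([-0.03272172,  0.05111539, -0.00330546]), 'grip_force': 0.0, 'opening': 0.09178827838030851}
```

View pics/scene0.png

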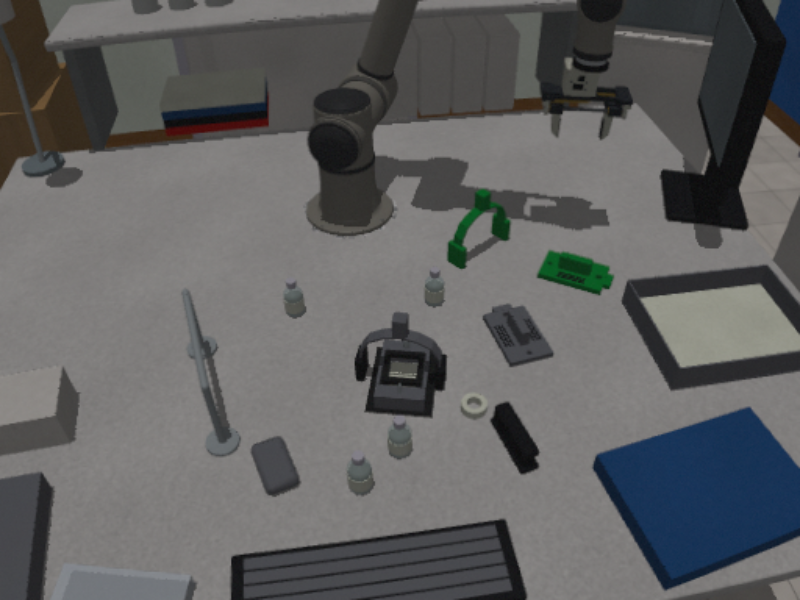

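View pics/top0.png

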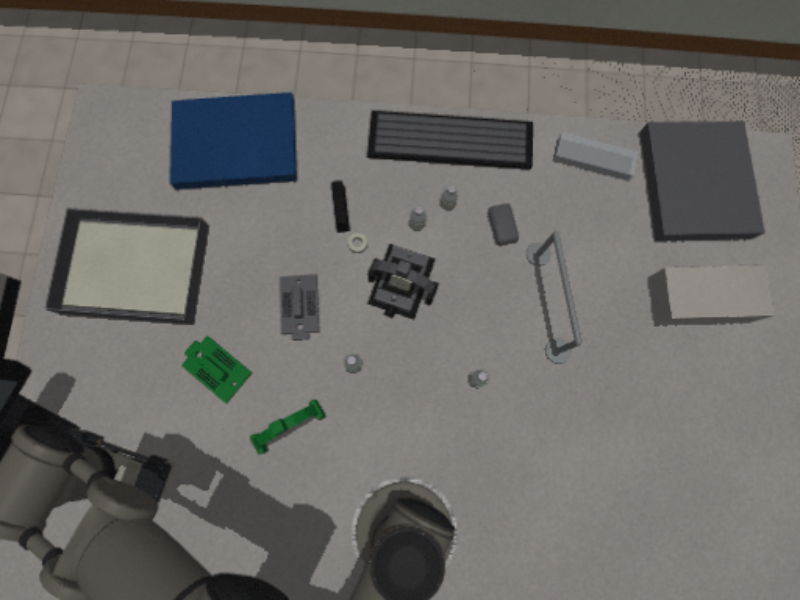

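The scene view (800x600) shows the grey headgear astride the base at (400,350), the grey cover at (518,332), and the rail at (205,370). In the top view they are at (403,280), (299,306) and (560,295).

Things that could be confused:
- **Headgear:** the grey one at top (403,280), and a green one at top (288,425), scene (480,228).
- **Cover:** the grey one at top (299,306), and a green one at top (217,369), scene (575,271).

I choose the grey one in each case.

```bash
python3 - <<'E'
from h import *
P={}
for q in('crown','grip_block','hole_big','hole_small','dowel_big','dowel_small','rail_mid'):
    for c in('scene','top'):
        if q=='crown' or True: P[q,c]=[(l['pixel'][::-1],l['conf']) for l in nets.landmark_of(c,q) if l['conf']>.2]
    for a,ca in P[q,'scene']:
        for b,cb in P[q,'top']:
            X,g=tri(a,b)
            if g<.02: print(q,np.round(a),np.round(b),round(ca,2),round(cb,2),X.round(4),'gap',round(g,4))
T=np.load('top0.npz');S=np.load('scene0.npz')
def crop(im,c0,r0,w,h,k): return cv2.resize(im[r0:r0+h,c0:c0+w],None,fx=k,fy=k,interpolation=cv2.INTER_CUBIC)
a=crop(T['im'],170,150,130,65,6)
b=crop(S['im'],220,185,140,85,5.57)
w=max(a.shape[1],b.shape[1])
cv2.imwrite('pics/crop.png',cv2.convertScaleAbs(cv2.resize(np.vstack([cv2.resize(a,(780,290)),cv2.resize(b,(780,310))]),(780,600)),alpha=1.6))
for n,D in(('top',T),('scene',S)):
    X,r,c=cloud(n,D['d']); 
    # desk plane check
    m=(abs(X[:,2])<.02)&(X[:,0]>.35)&(X[:,0]<.8)&(abs(X[:,1])<.3); print(n,'desk z',np.median(X[m,2]),X[m,2].std())
E
```

```text
crown [254. 211.] [256. 173.] 0.86 0.64 [0.5619 0.0456 0.127 ] gap 0.0102
crown [308. 130.] [177. 274.] 0.64 0.79 [0.2065 0.2787 0.1262] gap 0.0032
crown [308. 130.] [217. 134.] 0.64 0.67 [0.5898 0.1641 0.3957] gap 0.0047
grip_block [255. 204.] [259. 171.] 0.69 0.86 [0.5618 0.0427 0.1505] gap 0.0039
grip_block [310. 129.] [175. 273.] 0.56 0.73 [0.2076 0.2847 0.1289] gap 0.0042
hole_big [323. 207.] [193. 205.] 0.9 0.82 [0.4536 0.2756 0.0026] gap 0.0015
hole_small [351. 176.] [150. 248.] 0.84 0.77 [ 0.2862  0.4253 -0.0318] gap 0.0014
dowel_big [262. 217.] [254. 191.] 0.58 0.58 [0.5144 0.0608 0.05  ] gap 0.0169
dowel_small [258. 253.] [261. 162.] 0.74 0.83 [0.6329 0.0379 0.035 ] gap 0.0051
rail_mid [126. 215.] [360. 182.] 0.72 0.68 [ 0.5507 -0.2995  0.152 ] gap 0.0009
top desk z 0.0028375516375214183 0.0037073557141721596
scene desk z 0.0002644403301267362 0.004065876418827844
```

View pics/crop.png

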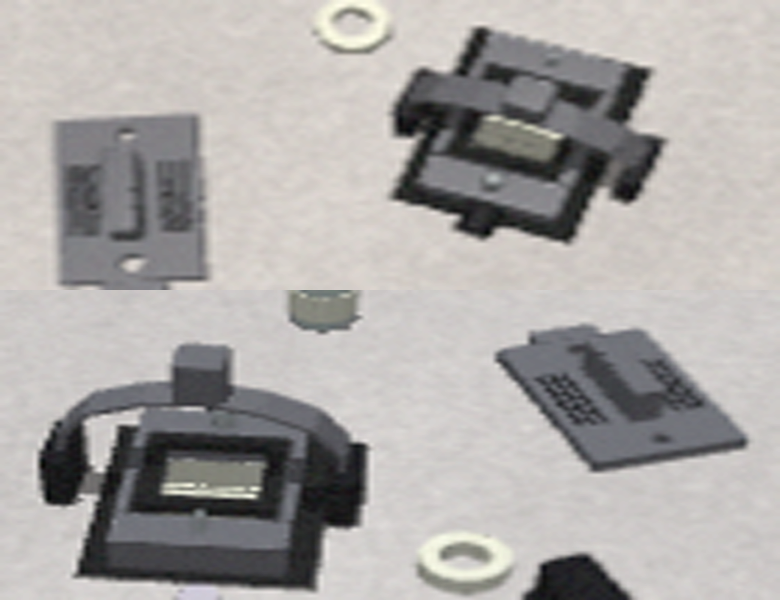

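The crop confirms grey items: the headgear's block is at about (530,95) in the top strip, astride the base with the stub toward the robot. The grey cover's big hole is at (131,263), on the tongue side. Next I measure poses from depth.

```bash
python3 - <<'E'
from h import *
D={n:np.load(n+'0.npz') for n in('top','scene')}
for n in D:
    X,r,c=cloud(n,D[n]['d']);
    near=lambda cx,cy,rad:np.hypot(X[:,0]-cx,X[:,1]-cy)<rad
    B=X[near(.562,.043,.03)&(X[:,2]>.148)&(X[:,2]<.17)];print(n,'block top',len(B),B.mean(0).round(4),(B[:,:2].max(0)+B[:,:2].min(0))/2,np.median(B[:,2]))
    B=X[near(.562,.043,.12)&(X[:,2]>.075)]
    w,v=np.linalg.eigh(np.cov(B[:,:2].T));print('  band dir deg',np.degrees(np.arctan2(v[1,1],v[0,1])),len(B))
    (cx,cy),sz,a=cv2.minAreaRect((B[:,:2]*1000).astype(np.float32));print('  rect',cx,cy,sz,a)
    B=X[near(.55,-.30,.16)&(X[:,2]>.14)&(X[:,2]<.175)]
    w,v=np.linalg.eigh(np.cov(B[:,:2].T));u=v[:,1]*np.sign(v[0,1]);s=(B[:,:2]-B[:,:2].mean(0))@u
    print('  rail',B[:,:2].mean(0)+u*(s.max()+s.min())/2,np.ptp(s),np.degrees(np.arctan2(u[1],u[0])),'top z',np.percentile(B[:,2],[50,90]))
    B=X[near(.49,.275,.11)&(X[:,2]>.006)&(X[:,2]<.06)]
    print('  cover',[(round(k,1) if not isinstance(k,tuple) else np.round(k,1)) for k in cv2.minAreaRect((B[:,:2]*1000).astype(np.float32))],np.median(B[:,2]))
    Rb=B[B[:,2]>.035];print('  rib',Rb.mean(0),[np.round(k,1) for k in cv2.minAreaRect((Rb[:,:2]*1000).astype(np.float32))])
E
```

```text
top block top 63 [0.5603 0.0463 0.159 ] [0.5603688  0.04613292] 0.15886092908787686
  band dir deg 71.9383856915015 313
  rect 561.294921875 46.35322952270508 (145.66131591796875, 27.21392059326172) 71.2045669555664
  rail [ 0.54449153 -0.30488125] 0.2523174087736333 12.15827532353701 top z [0.15789444 0.16086558]
  cover [array([488.3, 276.7]), array([205.9, 208.7]), 83.4] 0.014734217957595108
  rib [0.49248864 0.28730448 0.04838524] [array([493.2, 287.9]), array([68.5, 19.5]), np.float64(10.1)]
scene block top 84 [0.5646 0.0464 0.1556] [0.56294619 0.04715439] 0.15612587687722573
  band dir deg 72.75161552199927 484
  rect 562.9775390625 46.09797286987305 (144.152587890625, 30.007423400878906) 72.53894805908203
  rail [ 0.54672123 -0.30443743] 0.25327393615986676 11.864435523323607 top z [0.15496967 0.15755138]
  cover [array([493.3, 287.8]), array([163.9, 135.5]), 30.1] 0.01287929172756852
  rib [0.49896139 0.28779379 0.04505562] [array([496. , 289.1]), array([72.5, 21.9]), np.float64(9.5)]
```

Emit:
step_arm --steps '[{"x": -0.36,"y": -0.23,"rz": 0.0955,"claw": 1},{"x": -0.36,"y": -0.23,"rz": 0.0955,"claw": 1},{"x": -0.36,"y": -0.23,"rz": 0.0955,"claw": 1},{"x": -0.36,"y": -0.23,"rz": 0.0955,"claw": 1},{"x": -0.36,"y": -0.23,"rz": 0.0955,"claw": 1},{"x": -0.36,"y": -0.23,"rz": 0.0955,"claw": 1},{"x": -0.36,"y": -0.23,"rz": 0.0955,"claw": 1},{"x": -0.713,"y": -0.463,"rz": 0.0955,"claw": 1},{"x": -0.713,"y": -0.463,"rz": 0.0955,"claw": 1},{"x": -0.713,"y": -0.463,"rz": 0.0955,"claw": 1},{"x": -0.713,"y": -0.463,"rz": 0.0955,"claw": 1},{"x": -0.713,"y": -0.463,"rz": 0.0955,"claw": 1}]'

```text
$.steps[0]: bad value
```

```bash
cat > mv.py <<'E'
import sys
from h import *
# usage: mv.py x y z yaw_deg -> fractions for step_arm, from the measured pose
s=robot.observe();R=Ro.from_euler('xyz',s['tool_rot'])
x,y,z,w=map(float,sys.argv[1:5])
T=Ro.from_euler('xyz',[np.pi,0,np.radians(w)])
print('now',s['tool_pos'].round(4),np.degrees(s['tool_rot']).round(2),'t',s['time'],'q',s['qpos'].round(2))
print('shift',(R.inv().apply(np.array([x,y,z])-s['tool_pos'])/.75).round(4),'turn',((R.inv()*T).as_rotvec()/(np.pi/4)).round(4))
E
python3 mv.py .5617 .0465 .126 162
```

```text
now [0.1242 0.5101 0.2267] [180.     0.   166.32] t 1.6 q [ 1.19  0.34  1.52  0.    1.28 -0.15]
shift [-0.713  -0.4627  0.1343] turn [ 0.0001 -0.      0.096 ]
```

Emit:
step_arm --steps '[{"x": -0.36,"y": -0.23,"z": 0,"rx": 0,"ry": 0,"rz": 0.0955,"claw": 1},{"x": -0.36,"y": -0.23,"z": 0,"rx": 0,"ry": 0,"rz": 0.0955,"claw": 1},{"x": -0.36,"y": -0.23,"z": 0,"rx": 0,"ry": 0,"rz": 0.0955,"claw": 1},{"x": -0.36,"y": -0.23,"z": 0,"rx": 0,"ry": 0,"rz": 0.0955,"claw": 1},{"x": -0.36,"y": -0.23,"z": 0,"rx": 0,"ry": 0,"rz": 0.0955,"claw": 1},{"x": -0.36,"y": -0.23,"z": 0,"rx": 0,"ry": 0,"rz": 0.0955,"claw": 1},{"x": -0.36,"y": -0.23,"z": 0,"rx": 0,"ry": 0,"rz": 0.0955,"claw": 1},{"x": -0.713,"y": -0.463,"z": 0,"rx": 0,"ry": 0,"rz": 0.0955,"claw": 1},{"x": -0.713,"y": -0.463,"z": 0,"rx": 0,"ry": 0,"rz": 0.0955,"claw": 1},{"x": -0.713,"y": -0.463,"z": 0,"rx": 0,"ry": 0,"rz": 0.0955,"claw": 1},{"x": -0.713,"y": -0.463,"z": 0,"rx": 0,"ry": 0,"rz": 0.0955,"claw": 1},{"x": -0.713,"y": -0.463,"z": 0,"rx": 0,"ry": 0,"rz": 0.0955,"claw": 1}]'

```text
time: 2.6
tool_pos: [0.4689, 0.1451, 0.2269]
tool_rot: [3.141, 0.0, 2.828]
contact_force: [1.2, 1.5, 0.6]
opening: 0.0918
grip_force: 0.0
```

```bash
python3 mv.py .5617 .0465 .126 162
```

```text
now [0.4689 0.1451 0.2269] [1.7998e+02 2.0000e-02 1.6201e+02] t 2.6 q [ 0.14  0.28  1.61  0.    1.25 -1.11]
shift [-0.1582 -0.0869  0.1346] turn [0.0005 0.0005 0.0001]
```

Emit:
step_arm --steps '[{"x": -0.158,"y": -0.087,"z": 0,"rx": 0,"ry": 0,"rz": 0,"claw": 1},{"x": -0.158,"y": -0.087,"z": 0,"rx": 0,"ry": 0,"rz": 0,"claw": 1},{"x": -0.158,"y": -0.087,"z": 0,"rx": 0,"ry": 0,"rz": 0,"claw": 1},{"x": -0.158,"y": -0.087,"z": 0,"rx": 0,"ry": 0,"rz": 0,"claw": 1},{"x": -0.158,"y": -0.087,"z": 0,"rx": 0,"ry": 0,"rz": 0,"claw": 1},{"x": -0.158,"y": -0.087,"z": 0,"rx": 0,"ry": 0,"rz": 0,"claw": 1}]'

```text
time: 3.1
tool_pos: [0.5599, 0.0484, 0.2262]
tool_rot: [3.141, -0.002, 2.827]
contact_force: [-0.2, 0.5, 1.1]
opening: 0.0918
grip_force: 0.0
```

```bash
python3 mv.py .5617 .0465 .126 162
```

```text
now [0.5599 0.0484 0.2262] [ 1.7999e+02 -9.0000e-02  1.6196e+02] t 3.1 q [-0.05  0.41  1.42  0.    1.31 -1.31]
shift [-0.0032 -0.0017  0.1336] turn [ 0.0002 -0.002  -0.001 ]
```

Emit:
step_arm --squeeze 25 --steps '[{"x": 0,"y": 0,"z": 0.045,"rx": 0,"ry": 0,"rz": 0,"claw": 1},{"x": 0,"y": 0,"z": 0.09,"rx": 0,"ry": 0,"rz": 0,"claw": 1},{"x": 0,"y": 0,"z": 0.115,"rx": 0,"ry": 0,"rz": 0,"claw": 1},{"x": 0,"y": 0,"z": 0.133,"rx": 0,"ry": 0,"rz": 0,"claw": 1},{"x": 0,"y": 0,"z": 0.133,"rx": 0,"ry": 0,"rz": 0,"claw": 1},{"x": 0,"y": 0,"z": 0.133,"rx": 0,"ry": 0,"rz": 0,"claw": -1},{"x": 0,"y": 0,"z": 0.133,"rx": 0,"ry": 0,"rz": 0,"claw": -1},{"x": 0,"y": 0,"z": 0.133,"rx": 0,"ry": 0,"rz": 0,"claw": -1},{"x": 0,"y": 0,"z": 0.133,"rx": 0,"ry": 0,"rz": 0,"claw": -1},{"x": 0,"y": 0,"z": 0.133,"rx": 0,"ry": 0,"rz": 0,"claw": -1},{"x": 0,"y": 0,"z": 0.133,"rx": 0,"ry": 0,"rz": 0,"claw": -1},{"x": 0,"y": 0,"z": 0.133,"rx": 0,"ry": 0,"rz": 0,"claw": -1}]'

```text
time: 4.1
tool_pos: [0.5605, 0.0483, 0.1272]
tool_rot: [3.141, 0.0, 2.828]
contact_force: [-0.1, 0.2, 0.7]
opening: 0.05
grip_force: 0.0
```

```bash
python3 mv.py .5617 .0465 .31 162
```

```text
now [0.5605 0.0483 0.1272] [1.7999e+02 2.0000e-02 1.6201e+02] t 4.1 q [-0.05  0.5   1.56  0.    1.08 -1.31]
shift [-0.0024 -0.0017 -0.2437] turn [0.0003 0.0005 0.0003]
```

Emit:
step_arm --steps '[{"x": 0,"y": 0,"z": 0,"rx": 0,"ry": 0,"rz": 0,"claw": -1},{"x": 0,"y": 0,"z": 0,"rx": 0,"ry": 0,"rz": 0,"claw": -1},{"x": 0,"y": 0,"z": 0,"rx": 0,"ry": 0,"rz": 0,"claw": -1},{"x": 0,"y": 0,"z": 0,"rx": 0,"ry": 0,"rz": 0,"claw": -1},{"x": 0,"y": 0,"z": 0,"rx": 0,"ry": 0,"rz": 0,"claw": -1},{"x": 0,"y": 0,"z": 0,"rx": 0,"ry": 0,"rz": 0,"claw": -1},{"x": 0,"y": 0,"z": 0,"rx": 0,"ry": 0,"rz": 0,"claw": -1},{"x": 0,"y": 0,"z": 0,"rx": 0,"ry": 0,"rz": 0,"claw": -1},{"x": 0,"y": 0,"z": 0,"rx": 0,"ry": 0,"rz": 0,"claw": -1},{"x": 0,"y": 0,"z": -0.02,"rx": 0,"ry": 0,"rz": 0,"claw": -1},{"x": 0,"y": 0,"z": -0.04,"rx": 0,"ry": 0,"rz": 0,"claw": -1},{"x": 0,"y": 0,"z": -0.06,"rx": 0,"ry": 0,"rz": 0,"claw": -1}]'

```text
time: 5.1
tool_pos: [0.5602, 0.0484, 0.1722]
tool_rot: [-3.141, -0.001, 2.828]
contact_force: [-0.2, -0.8, -1.6]
opening: 0.0259
grip_force: 25.0
```

```bash
python3 mv.py .5605 .048 .312 162
```

```text
now [0.5602 0.0484 0.1722] [-1.7999e+02 -5.0000e-02  1.6202e+02] t 5.1 q [-0.05  0.46  1.5   0.    1.18 -1.31]
shift [-0.0004 -0.0003 -0.1864] turn [-0.0001 -0.0012  0.0004]
```

Emit:
step_arm --steps '[{"x": 0,"y": 0,"z": -0.05,"rx": 0,"ry": 0,"rz": 0,"claw": -1},{"x": 0,"y": 0,"z": -0.1,"rx": 0,"ry": 0,"rz": 0,"claw": -1},{"x": 0,"y": 0,"z": -0.15,"rx": 0,"ry": 0,"rz": 0,"claw": -1},{"x": 0,"y": 0,"z": -0.187,"rx": 0,"ry": 0,"rz": 0,"claw": -1},{"x": 0,"y": 0,"z": -0.187,"rx": 0,"ry": 0,"rz": 0,"claw": -1},{"x": 0,"y": 0,"z": -0.187,"rx": 0,"ry": 0,"rz": 0,"claw": -1},{"x": 0,"y": 0,"z": -0.187,"rx": 0,"ry": 0,"rz": 0,"claw": -1}]'

```text
time: 5.68
tool_pos: [0.5598, 0.0483, 0.311]
tool_rot: [-3.141, -0.002, 2.828]
contact_force: [0.0, 1.0, -2.5]
opening: 0.0257
grip_force: 25.0
```

```bash
python3 mv.py .5455 -.3045 .312 192
```

```text
now [0.5598 0.0483 0.311 ] [-1.7998e+02 -1.1000e-01  1.6202e+02] t 5.6833 q [-0.05  0.37  1.26  0.    1.52 -1.31]
shift [-0.1271 -0.4534 -0.0014] turn [ 1.000e-04 -2.500e-03 -6.662e-01]
```

Emit:
step_arm --steps '[{"x": -0.011,"y": -0.038,"z": 0,"rx": 0,"ry": 0,"rz": -0.055,"claw": -1},{"x": -0.025,"y": -0.09,"z": 0,"rx": 0,"ry": 0,"rz": -0.13,"claw": -1},{"x": -0.039,"y": -0.14,"z": 0,"rx": 0,"ry": 0,"rz": -0.2,"claw": -1},{"x": -0.053,"y": -0.19,"z": 0,"rx": 0,"ry": 0,"rz": -0.28,"claw": -1},{"x": -0.067,"y": -0.24,"z": 0,"rx": 0,"ry": 0,"rz": -0.36,"claw": -1},{"x": -0.081,"y": -0.29,"z": 0,"rx": 0,"ry": 0,"rz": -0.44,"claw": -1},{"x": -0.095,"y": -0.34,"z": 0,"rx": 0,"ry": 0,"rz": -0.51,"claw": -1},{"x": -0.109,"y": -0.39,"z": 0,"rx": 0,"ry": 0,"rz": -0.58,"claw": -1},{"x": -0.12,"y": -0.43,"z": 0,"rx": 0,"ry": 0,"rz": -0.64,"claw": -1},{"x": -0.127,"y": -0.453,"z": 0,"rx": 0,"ry": 0,"rz": -0.666,"claw": -1},{"x": -0.127,"y": -0.453,"z": 0,"rx": 0,"ry": 0,"rz": -0.666,"claw": -1},{"x": -0.127,"y": -0.453,"z": 0,"rx": 0,"ry": 0,"rz": -0.666,"claw": -1}]'

```text
time: 6.68
tool_pos: [0.5453, -0.3047, 0.3095]
tool_rot: [3.138, -0.003, -2.935]
contact_force: [-0.1, 0.3, -3.0]
opening: 0.026
grip_force: 25.0
```

```bash
python3 - <<'E'
from h import *
for c in('scene','top'):
    im,d=read_camera(c);np.savez(f'{c}1.npz',im=im,d=d)
    X,r,cc=cloud(c,d)
    B=X[(np.hypot(X[:,0]-.545,X[:,1]+.3045)<.16)&(X[:,2]>.14)&(X[:,2]<.175)]
    print(c,len(B))
im=np.load('scene1.npz')['im'][80:300,30:300]
im2=np.load('top1.npz')['im'][110:270,220:420]
cv2.imwrite('pics/hang.png',np.hstack([cv2.resize(im,(400,326)),cv2.resize(im2,(400,326))]))
E
python3 mv.py .5455 -.3045 .176 192
```

```text
scene 318
top 11
now [ 0.546  -0.3031  0.3109] [ 1.7986e+02 -8.0000e-02 -1.6800e+02] t 6.7833 q [-0.63  0.49  1.06  0.    1.59 -2.41]
shift [ 0.0007 -0.0021  0.1798] turn [ 0.0032 -0.0018 -0.    ]
```

View pics/hang.png

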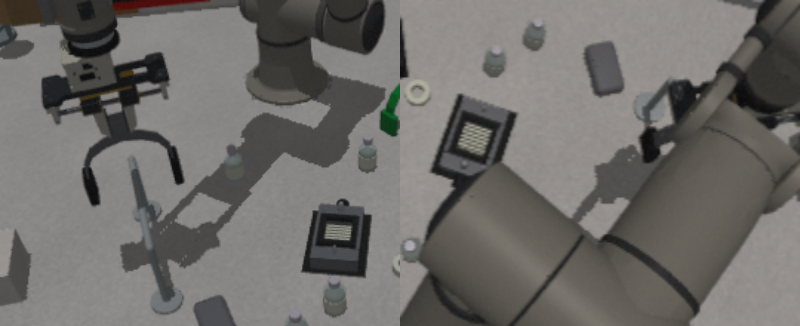

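The picture shows the headgear held above the bar, with its pads at (90,185) and (178,165) either side of the bar at (135,165). I'll lower it.

Emit:
step_arm --steps '[{"x": 0.001,"y": -0.002,"z": 0.03,"rx": 0,"ry": 0,"rz": 0,"claw": -1},{"x": 0.001,"y": -0.002,"z": 0.07,"rx": 0,"ry": 0,"rz": 0,"claw": -1},{"x": 0.001,"y": -0.002,"z": 0.11,"rx": 0,"ry": 0,"rz": 0,"claw": -1},{"x": 0.001,"y": -0.002,"z": 0.14,"rx": 0,"ry": 0,"rz": 0,"claw": -1},{"x": 0.001,"y": -0.002,"z": 0.16,"rx": 0,"ry": 0,"rz": 0,"claw": -1},{"x": 0.001,"y": -0.002,"z": 0.175,"rx": 0,"ry": 0,"rz": 0,"claw": -1},{"x": 0.001,"y": -0.002,"z": 0.18,"rx": 0,"ry": 0,"rz": 0,"claw": -1},{"x": 0.001,"y": -0.002,"z": 0.185,"rx": 0,"ry": 0,"rz": 0,"claw": -1},{"x": 0.001,"y": -0.002,"z": 0.187,"rx": 0,"ry": 0,"rz": 0,"claw": -1},{"x": 0.001,"y": -0.002,"z": 0.187,"rx": 0,"ry": 0,"rz": 0,"claw": -1}]'

```text
time: 7.62
tool_pos: [0.546, -0.3055, 0.1725]
tool_rot: [-3.141, 0.001, -2.932]
contact_force: [0.7, 0.5, -1.6]
opening: 0.026
grip_force: 25.0
```

Emit:
step_arm --steps '[{"x": 0,"y": 0,"z": 0.002,"rx": 0,"ry": 0,"rz": 0,"claw": -1},{"x": 0,"y": 0,"z": 0.004,"rx": 0,"ry": 0,"rz": 0,"claw": -1},{"x": 0,"y": 0,"z": 0.004,"rx": 0,"ry": 0,"rz": 0,"claw": -1},{"x": 0,"y": 0,"z": 0.004,"rx": 0,"ry": 0,"rz": 0,"claw": -1}]'

```text
time: 7.95
tool_pos: [0.5457, -0.3059, 0.1691]
tool_rot: [-3.142, 0.0, -2.932]
contact_force: [-0.4, -0.3, -2.1]
opening: 0.0258
grip_force: 25.0
```

Emit:
step_arm --steps '[{"x": 0,"y": 0,"z": 0.002,"rx": 0,"ry": 0,"rz": 0,"claw": -1},{"x": 0,"y": 0,"z": 0.004,"rx": 0,"ry": 0,"rz": 0,"claw": -1},{"x": 0,"y": 0,"z": 0.004,"rx": 0,"ry": 0,"rz": 0,"claw": -1},{"x": 0,"y": 0,"z": 0.004,"rx": 0,"ry": 0,"rz": 0,"claw": -1}]'

```text
time: 8.28
tool_pos: [0.5459, -0.3061, 0.1679]
tool_rot: [-3.14, 0.001, -2.932]
contact_force: [-1.8, 1.1, 8.4]
opening: 0.0262
grip_force: 25.0
```

Emit:
step_arm --steps '[{"x": 0,"y": 0,"z": -0.002,"rx": 0,"ry": 0,"rz": 0,"claw": -1},{"x": 0,"y": 0,"z": -0.002,"rx": 0,"ry": 0,"rz": 0,"claw": 0.2},{"x": 0,"y": 0,"z": -0.002,"rx": 0,"ry": 0,"rz": 0,"claw": 0.2},{"x": 0,"y": 0,"z": -0.002,"rx": 0,"ry": 0,"rz": 0,"claw": 0.2},{"x": 0,"y": 0,"z": -0.002,"rx": 0,"ry": 0,"rz": 0,"claw": 0.2},{"x": 0,"y": 0,"z": -0.002,"rx": 0,"ry": 0,"rz": 0,"claw": 0.2},{"x": 0,"y": 0,"z": -0.002,"rx": 0,"ry": 0,"rz": 0,"claw": 0.2},{"x": 0,"y": 0,"z": -0.002,"rx": 0,"ry": 0,"rz": 0,"claw": 0.2},{"x": 0,"y": 0,"z": -0.002,"rx": 0,"ry": 0,"rz": 0,"claw": 0.2}]'

```text
time: 9.03
tool_pos: [0.5457, -0.3059, 0.1674]
tool_rot: [3.141, -0.0, -2.932]
contact_force: [-0.6, 0.4, -0.8]
opening: 0.055
grip_force: 0.0
```

```bash
python3 - <<'E'
from h import *
im,d=read_camera('scene');np.savez('scene2.npz',im=im,d=d)
cv2.imwrite('pics/hang2.png',cv2.resize(im[80:300,30:300],(800,600)))
E
python3 mv.py .494 .2885 .3 192
```

```text
now [ 0.5457 -0.3059  0.1674] [ 180.      0.   -168.01] t 9.0833 q [-0.63  0.57  1.31  0.    1.25 -2.41]
shift [-0.0972  0.7896 -0.1767] turn [ 0.0001  0.     -0.0002]
```

View pics/hang2.png

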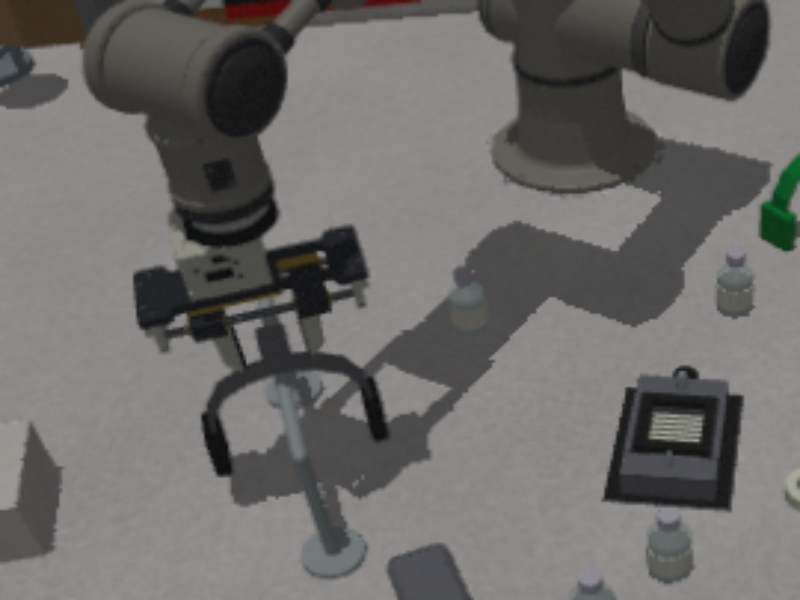

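The picture shows the headgear hanging on the bar, crown at (285,360), one pad either side at (215,445) and (375,405), fingers open around the block. I'll retreat straight up, then swing toward the cover.

Emit:
step_arm --steps '[{"x": 0,"y": 0,"z": -0.02,"rx": 0,"ry": 0,"rz": 0,"claw": 0.2},{"x": 0,"y": 0,"z": -0.05,"rx": 0,"ry": 0,"rz": 0,"claw": 0.2},{"x": 0,"y": 0,"z": -0.1,"rx": 0,"ry": 0,"rz": 0,"claw": 0.2},{"x": 0,"y": 0,"z": -0.15,"rx": 0,"ry": 0,"rz": 0,"claw": 1},{"x": 0,"y": 0,"z": -0.177,"rx": 0,"ry": 0,"rz": 0,"claw": 1},{"x": -0.006,"y": 0.05,"z": -0.177,"rx": 0,"ry": 0,"rz": 0,"claw": 1},{"x": -0.1,"y": 0.79,"z": -0.177,"rx": 0,"ry": 0,"rz": 0,"claw": 1},{"x": -0.1,"y": 0.79,"z": -0.177,"rx": 0,"ry": 0,"rz": 0,"claw": 1},{"x": -0.1,"y": 0.79,"z": -0.177,"rx": 0,"ry": 0,"rz": 0,"claw": 1},{"x": -0.1,"y": 0.79,"z": -0.177,"rx": 0,"ry": 0,"rz": 0,"claw": 1},{"x": -0.1,"y": 0.79,"z": -0.177,"rx": 0,"ry": 0,"rz": 0,"claw": 1},{"x": -0.1,"y": 0.79,"z": -0.177,"rx": 0,"ry": 0,"rz": 0,"claw": 1}]'

```text
time: 10.08
tool_pos: [0.521, -0.0173, 0.3004]
tool_rot: [-3.142, 0.001, -2.933]
contact_force: [1.4, 0.0, 0.7]
opening: 0.0915
grip_force: 0.0
```

```bash
python3 mv.py .28 .40 .3 190
```

```text
now [ 0.521  -0.0173  0.3004] [-1.8000e+02  3.0000e-02 -1.6803e+02] t 10.0833 q [-0.18  0.29  1.4   0.    1.46 -1.96]
shift [1.989e-01 6.109e-01 4.000e-04] turn [-0.0001  0.0008  0.0438]
```

Emit:
step_arm --steps '[{"x": 0.199,"y": 0.611,"z": 0,"rx": 0,"ry": 0,"rz": 0.04,"claw": 1},{"x": 0.199,"y": 0.611,"z": 0,"rx": 0,"ry": 0,"rz": 0.04,"claw": 1},{"x": 0.199,"y": 0.611,"z": 0,"rx": 0,"ry": 0,"rz": 0.04,"claw": 1},{"x": 0.199,"y": 0.611,"z": 0,"rx": 0,"ry": 0,"rz": 0.04,"claw": 1},{"x": 0.199,"y": 0.611,"z": 0,"rx": 0,"ry": 0,"rz": 0.04,"claw": 1},{"x": 0.199,"y": 0.611,"z": 0,"rx": 0,"ry": 0,"rz": 0.04,"claw": 1},{"x": 0.199,"y": 0.611,"z": 0,"rx": 0,"ry": 0,"rz": 0.04,"claw": 1},{"x": 0.199,"y": 0.611,"z": 0,"rx": 0,"ry": 0,"rz": 0.04,"claw": 1},{"x": 0.199,"y": 0.611,"z": 0,"rx": 0,"ry": 0,"rz": 0.04,"claw": 1},{"x": 0.199,"y": 0.611,"z": 0,"rx": 0,"ry": 0,"rz": 0.04,"claw": 1},{"x": 0.199,"y": 0.611,"z": 0,"rx": 0,"ry": 0,"rz": 0.04,"claw": 1},{"x": 0.199,"y": 0.611,"z": 0,"rx": 0,"ry": 0,"rz": 0.04,"claw": 1}]'

```text
time: 11.08
tool_pos: [0.2779, 0.401, 0.3004]
tool_rot: [3.14, -0.0, -2.961]
contact_force: [0.0, -0.6, -0.1]
opening: 0.0915
grip_force: 0.0
```

```bash
python3 - <<'E'
from h import *
P={}
for c in('scene','top'):
    im,d=read_camera(c);np.savez(f'{c}3.npz',im=im,d=d)
    for q in('hole_big','hole_small','dowel_big','dowel_small'):
        P[q,c]=[(l['pixel'][::-1],l['conf']) for l in nets.landmark_of(c,q) if l['conf']>.2]
for q in('hole_big','hole_small','dowel_big','dowel_small'):
    for a,ca in P[q,'scene']:
        for b,cb in P[q,'top']:
            X,g=tri(a,b)
            if g<.02: print(q,np.round(a,1),np.round(b,1),round(ca,2),round(cb,2),X.round(4),'gap',round(g,4))
def c(n,c0,r0,w,h): return cv2.resize(np.load(n+'3.npz')['im'][r0:r0+h,c0:c0+w],(400,300),interpolation=cv2.INTER_CUBIC)
im=np.vstack([np.hstack([c('top',225,145,64,48),c('top',160,165,64,48)]),np.hstack([c('scene',220,207,80,60),c('scene',300,185,64,48)])])
cv2.imwrite('pics/fine.png',cv2.convertScaleAbs(im,alpha=1.7))
E
```

```text
hole_big [383.3 178.4] [126.7 229.8] 0.84 0.69 [ 0.3453  0.5162 -0.0053] gap 0.0053
hole_big [323.5 204.9] [190.  207.9] 0.7 0.58 [ 0.4429  0.2839 -0.0007] gap 0.0077
hole_small [337.3 224.6] [190.7 181.7] 0.86 0.91 [0.5418 0.2952 0.0086] gap 0.0009
hole_small [350.8 170.1] [148.7 243.3] 0.79 0.51 [0.3007 0.4174 0.0096] gap 0.0062
dowel_big [259.8 219.3] [250.6 191.3] 0.96 0.57 [0.5144 0.0653 0.0417] gap 0.002
dowel_small [256.5 251.4] [264.1 164.4] 0.92 0.9 [0.6241 0.0311 0.0311] gap 0.0139
```

View pics/fine.png

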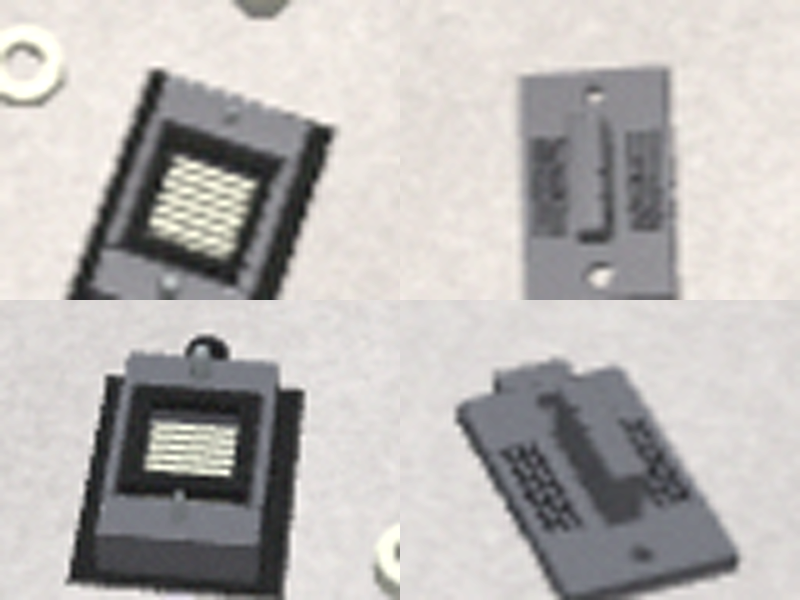

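The four crops show the following:
- **Base, top view:** small dowel at about (232,112), big dowel at (170,280).
- **Cover, top view:** small hole at (596,96), big hole at (600,275).
- **Base, scene view:** dowels at (180,498) and (203,355).
- **Cover, scene view:** small hole at (641,553), tongue at the upper left.

I'll fit poses from these picks.

```bash
cat > fit.py <<'E'
from h import *
from scipy.optimize import least_squares
def fit(obs,x0):
    """obs: (cam, local xyz, (col,row)); planar pose x,y,yaw"""
    def P(p):
        c,s=np.cos(p[2]),np.sin(p[2]);R=np.array([[c,-s,0],[s,c,0],[0,0,1]])
        return np.array([proj(o[0],R@np.array(o[1])+[p[0],p[1],0])[0]-o[2] for o in obs])
    r=least_squares(lambda p:P(p).ravel(),x0,loss='soft_l1',x_scale=[.01,.01,.1]);return r.x,P(r.x)
def px(off,k,u,v): return np.array([off[0]+(u+.5)/k-.5,off[1]+(v+.5)/k-.5])
E
python3 - <<'E'
from fit import *
s=lambda u,v:px((220,207),5,u,v); t=lambda u,v:px((225,145),6.25,u,v)
z=.035
base=[('scene',(-.07,-.045,z),s(128,54)),('scene',(-.07,.045,z),s(279,62)),('scene',(.07,.045,z),s(262,243)),('scene',(.07,-.045,z),s(97,235)),
('scene',(-.055,0,.056),s(203,52)),('scene',(.055,0,.056),s(179,194)),
('top',(.07,.045,z),t(160,75)),('top',(.07,-.045,z),t(308,125)),('top',(-.055,0,.052),t(170,282)),('top',(.055,0,.052),t(232,110))]
s2=lambda u,v:px((300,185),6.25,u,v); t2=lambda u,v:px((160,165),6.25,u,v)
z=.012
cov=[('scene',(-.07,-.045,z),s2(60,102)),('scene',(-.07,.045,z),s2(228,68)),('scene',(.07,.045,z),s2(337,260)),('scene',(.055,0,.010),s2(241,253)),
('top',(.07,.045,z),t2(118,75)),('top',(.07,-.045,z),t2(267,68)),('top',(.055,0,.006),t2(196,96)),('top',(-.055,0,.006),t2(200,275))]
for n,o,x0 in(('base',base,(.57,.045,-.25)),('cover',cov,(.494,.2885,.17))):
    for cam in('both','scene','top'):
        ob=[k for k in o if cam in(k[0],'both')]
        x,r=fit(ob,x0);print(n,cam,x.round(4),np.degrees(x[2]).round(2));print(r.round(1).tolist())
for n in('top','scene'):
    D=np.load(n+'3.npz');X,r,c=cloud(n,D['d'])
    Rb=X[(np.hypot(X[:,0]-.494,X[:,1]-.2885)<.05)&(X[:,2]>.035)];print(n,'rib',Rb.mean(0),[np.round(k,1) for k in cv2.minAreaRect((Rb[:,:2]*1000).astype(np.float32))])
E
```

```text
base both [ 0.5708  0.0499 -0.251 ] -14.38
[[-0.0, -0.4], [-0.0, 0.0], [-0.3, 0.6], [-0.1, -0.2], [-0.5, -0.3], [0.3, -0.0], [0.6, -0.2], [-0.2, -0.8], [-0.4, 0.2], [-0.7, 0.1]]
base scene [ 0.571   0.0502 -0.2496] -14.3
[[0.0, -0.3], [0.0, 0.1], [-0.2, 0.6], [0.1, -0.2], [-0.4, -0.3], [0.5, 0.1]]
base top [ 0.5703  0.0491 -0.2517] -14.42
[[0.8, -0.1], [-0.0, -0.7], [-0.2, 0.4], [-0.5, 0.3]]
cover both [0.494  0.2889 0.1216] 6.97
[[0.1, -0.2], [-0.5, -0.1], [0.3, -0.3], [-0.2, 0.9], [0.1, -0.2], [0.2, -0.2], [-0.1, 0.1], [-0.5, 0.2]]
cover scene [0.4938 0.2891 0.1144] 6.55
[[0.3, -0.3], [-0.3, -0.1], [0.3, -0.2], [-0.3, 0.8]]
cover top [0.4941 0.288  0.1368] 7.84
[[0.1, -0.0], [0.1, -0.3], [-0.1, 0.1], [-0.1, 0.2]]
top rib [0.49230355 0.28712899 0.04805788] [array([492.8, 287.5]), array([69.7, 20.2]), np.float64(10.0)]
scene rib [0.49838663 0.28783591 0.04514553] [array([494.9, 289.3]), array([71.4, 21.3]), np.float64(10.0)]
```

```bash
python3 - <<'E'
from h import *
for z in (.0,.085): print(at_z('top',[(226,232)],z))
print(at_z('scene',[(279,190)],.04))
E
python3 mv.py .494 .2887 .1 187.5
```

```text
[[0.36434633 0.14560112 0.        ]]
[[0.35618417 0.13860275 0.085     ]]
[[0.39533424 0.14398661 0.04      ]]
now [0.2811 0.3974 0.3004] [ 1.7999e+02  2.0000e-02 -1.6991e+02] t 11.5833 q [ 0.8   0.22  1.49 -0.    1.43 -0.95]
shift [-0.2541 -0.1925  0.2672] turn [0.0002 0.0003 0.0576]
```

Emit:
step_arm --steps '[{"x": -0.254,"y": -0.1925,"z": 0.1,"rx": 0,"ry": 0,"rz": 0.058,"claw": 1},{"x": -0.254,"y": -0.1925,"z": 0.1,"rx": 0,"ry": 0,"rz": 0.058,"claw": 1},{"x": -0.254,"y": -0.1925,"z": 0.1,"rx": 0,"ry": 0,"rz": 0.058,"claw": 1},{"x": -0.254,"y": -0.1925,"z": 0.1,"rx": 0,"ry": 0,"rz": 0.058,"claw": 1},{"x": -0.254,"y": -0.1925,"z": 0.1,"rx": 0,"ry": 0,"rz": 0.058,"claw": 1},{"x": -0.254,"y": -0.1925,"z": 0.1,"rx": 0,"ry": 0,"rz": 0.058,"claw": 1},{"x": -0.254,"y": -0.1925,"z": 0.1,"rx": 0,"ry": 0,"rz": 0.058,"claw": 1},{"x": -0.254,"y": -0.1925,"z": 0.15,"rx": 0,"ry": 0,"rz": 0.058,"claw": 1},{"x": -0.254,"y": -0.1925,"z": 0.2,"rx": 0,"ry": 0,"rz": 0.058,"claw": 1},{"x": -0.254,"y": -0.1925,"z": 0.267,"rx": 0,"ry": 0,"rz": 0.058,"claw": 1},{"x": -0.254,"y": -0.1925,"z": 0.267,"rx": 0,"ry": 0,"rz": 0.058,"claw": 1},{"x": -0.254,"y": -0.1925,"z": 0.267,"rx": 0,"ry": 0,"rz": 0.058,"claw": 1}]'

```text
time: 12.58
tool_pos: [0.4918, 0.2886, 0.0975]
tool_rot: [-3.14, -0.006, -3.01]
contact_force: [0.8, -0.7, 0.5]
opening: 0.0915
grip_force: 0.0
```

```bash
python3 mv.py .494 .2887 .019 187.5
```

```text
now [0.4918 0.2886 0.0975] [-179.91   -0.36 -172.47] t 12.5833 q [ 0.4   0.56  1.56  0.    1.03 -1.31]
shift [-3.600e-03 -1.000e-04  1.047e-01] turn [-0.0021 -0.0081  0.0008]
```

Emit:
step_arm --squeeze 40 --steps '[{"x": -0.001,"y": 0,"z": 0.04,"rx": 0,"ry": 0,"rz": 0,"claw": 1},{"x": -0.001,"y": 0,"z": 0.08,"rx": 0,"ry": 0,"rz": 0,"claw": 1},{"x": -0.001,"y": 0,"z": 0.108,"rx": 0,"ry": 0,"rz": 0,"claw": 1},{"x": -0.001,"y": 0,"z": 0.108,"rx": 0,"ry": 0,"rz": 0,"claw": 1},{"x": -0.001,"y": 0,"z": 0.108,"rx": 0,"ry": 0,"rz": 0,"claw": 1},{"x": -0.001,"y": 0,"z": 0.108,"rx": 0,"ry": 0,"rz": 0,"claw": 1},{"x": -0.001,"y": 0,"z": 0.108,"rx": 0,"ry": 0,"rz": 0,"claw": -0.3},{"x": -0.001,"y": 0,"z": 0.108,"rx": 0,"ry": 0,"rz": 0,"claw": -0.3}]'

```text
time: 13.25
tool_pos: [0.4954, 0.2904, 0.0211]
tool_rot: [3.141, 0.004, -3.009]
contact_force: [0.0, -0.2, -0.5]
opening: 0.0825
grip_force: 0.0
```

```bash
python3 mv.py .494 .2887 .019 187.5
```

```text
now [0.4954 0.2904 0.0211] [ 179.94    0.2  -172.42] t 13.25 q [ 0.4   0.66  1.62  0.    0.86 -1.31]
shift [ 0.0022 -0.002   0.0028] turn [0.0013 0.0045 0.0019]
```

Emit:
step_arm --steps '[{"x": 0,"y": -0.001,"z": 0.0,"rx": 0,"ry": 0,"rz": 0,"claw": -1},{"x": 0,"y": -0.001,"z": 0,"rx": 0,"ry": 0,"rz": 0,"claw": -1},{"x": 0,"y": -0.001,"z": 0,"rx": 0,"ry": 0,"rz": 0,"claw": -1},{"x": 0,"y": -0.001,"z": 0,"rx": 0,"ry": 0,"rz": 0,"claw": -1},{"x": 0,"y": -0.001,"z": 0,"rx": 0,"ry": 0,"rz": 0,"claw": -1},{"x": 0,"y": -0.001,"z": 0,"rx": 0,"ry": 0,"rz": 0,"claw": -1},{"x": 0,"y": -0.001,"z": 0,"rx": 0,"ry": 0,"rz": 0,"claw": -1},{"x": 0,"y": -0.001,"z": 0,"rx": 0,"ry": 0,"rz": 0,"claw": -1},{"x": 0,"y": -0.001,"z": 0,"rx": 0,"ry": 0,"rz": 0,"claw": -1},{"x": 0,"y": -0.001,"z": 0,"rx": 0,"ry": 0,"rz": 0,"claw": -1},{"x": 0,"y": -0.001,"z": 0,"rx": 0,"ry": 0,"rz": 0,"claw": -1},{"x": 0,"y": -0.001,"z": 0,"rx": 0,"ry": 0,"rz": 0,"claw": -1}]'

```text
time: 14.25
tool_pos: [0.4943, 0.289, 0.0189]
tool_rot: [-3.142, -0.0, -3.009]
contact_force: [-0.8, 0.2, -0.4]
opening: 0.0199
grip_force: 39.9
```

```bash
python3 mv.py .494 .2887 .12 187.5
```

```text
now [0.4943 0.289  0.0189] [-1.8000e+02 -1.0000e-02 -1.7242e+02] t 14.25 q [ 0.4   0.66  1.62 -0.    0.85 -1.31]
shift [ 0.0004 -0.0004 -0.1348] turn [-0.0001 -0.0001  0.0017]
```

Emit:
step_arm --steps '[{"x": 0,"y": 0,"z": -0.02,"rx": 0,"ry": 0,"rz": 0,"claw": -1},{"x": 0,"y": 0,"z": -0.06,"rx": 0,"ry": 0,"rz": 0,"claw": -1},{"x": 0,"y": 0,"z": -0.1,"rx": 0,"ry": 0,"rz": 0,"claw": -1},{"x": 0,"y": 0,"z": -0.14,"rx": 0,"ry": 0,"rz": 0,"claw": -1},{"x": 0,"y": 0,"z": -0.165,"rx": 0,"ry": 0,"rz": 0,"claw": -1},{"x": 0,"y": 0,"z": -0.165,"rx": 0,"ry": 0,"rz": 0,"claw": -1},{"x": 0,"y": 0,"z": -0.165,"rx": 0,"ry": 0,"rz": 0,"claw": -1}]'

```text
time: 14.83
tool_pos: [0.4944, 0.2892, 0.143]
tool_rot: [3.141, 0.001, -3.009]
contact_force: [-0.0, 0.6, -3.2]
opening: 0.0197
grip_force: 39.9
```

```bash
python3 mv.py .5708 .0499 .142 165.62
```

```text
now [0.4944 0.2892 0.143 ] [ 1.7997e+02  8.0000e-02 -1.7242e+02] t 14.8333 q [ 0.4   0.5   1.51  0.    1.13 -1.31]
shift [-0.0589 -0.3297  0.0012] turn [0.001  0.0016 0.488 ]
```

Emit:
step_arm --steps '[{"x": -0.006,"y": -0.033,"z": 0,"rx": 0,"ry": 0,"rz": 0.05,"claw": -1},{"x": -0.014,"y": -0.08,"z": 0,"rx": 0,"ry": 0,"rz": 0.12,"claw": -1},{"x": -0.022,"y": -0.125,"z": 0,"rx": 0,"ry": 0,"rz": 0.19,"claw": -1},{"x": -0.03,"y": -0.17,"z": 0,"rx": 0,"ry": 0,"rz": 0.25,"claw": -1},{"x": -0.039,"y": -0.22,"z": 0,"rx": 0,"ry": 0,"rz": 0.32,"claw": -1},{"x": -0.047,"y": -0.265,"z": 0,"rx": 0,"ry": 0,"rz": 0.39,"claw": -1},{"x": -0.054,"y": -0.3,"z": 0,"rx": 0,"ry": 0,"rz": 0.45,"claw": -1},{"x": -0.059,"y": -0.33,"z": 0,"rx": 0,"ry": 0,"rz": 0.488,"claw": -1},{"x": -0.059,"y": -0.33,"z": 0,"rx": 0,"ry": 0,"rz": 0.488,"claw": -1},{"x": -0.059,"y": -0.33,"z": 0,"rx": 0,"ry": 0,"rz": 0.488,"claw": -1},{"x": -0.059,"y": -0.33,"z": 0,"rx": 0,"ry": 0,"rz": 0.488,"claw": -1},{"x": -0.059,"y": -0.33,"z": 0,"rx": 0,"ry": 0,"rz": 0.488,"claw": -1}]'

```text
time: 15.83
tool_pos: [0.5699, 0.0506, 0.1416]
tool_rot: [-3.142, -0.002, 2.892]
contact_force: [-0.6, 0.4, -3.5]
opening: 0.0198
grip_force: 39.9
```

```bash
python3 mv.py .5708 .0499 .094 165.62
```

```text
now [0.5699 0.0506 0.1416] [-1.800e+02 -1.300e-01  1.657e+02] t 15.8333 q [-0.05  0.51  1.51  0.    1.13 -1.37]
shift [-0.0015 -0.0006  0.0635] turn [-0.0001 -0.003   0.0017]
```

Emit:
step_arm --steps '[{"x": 0,"y": 0,"z": 0.03,"rx": 0,"ry": 0,"rz": 0,"claw": -1},{"x": 0,"y": 0,"z": 0.05,"rx": 0,"ry": 0,"rz": 0,"claw": -1},{"x": 0,"y": 0,"z": 0.065,"rx": 0,"ry": 0,"rz": 0,"claw": -1},{"x": 0,"y": 0,"z": 0.072,"rx": 0,"ry": 0,"rz": 0,"claw": -1},{"x": 0,"y": 0,"z": 0.072,"rx": 0,"ry": 0,"rz": 0,"claw": -1},{"x": 0,"y": 0,"z": 0.072,"rx": 0,"ry": 0,"rz": 0,"claw": -1},{"x": 0,"y": 0,"z": 0.072,"rx": 0,"ry": 0,"rz": 0,"claw": -1},{"x": 0,"y": 0,"z": 0.072,"rx": 0,"ry": 0,"rz": 0,"claw": -1}]'

```text
time: 16.5
tool_pos: [0.5713, 0.0498, 0.0896]
tool_rot: [3.141, 0.002, 2.891]
contact_force: [0.6, 0.6, -2.3]
opening: 0.0196
grip_force: 39.9
```

```bash
python3 - <<'E'
from h import *
im=[]
for k in range(3):
    a,d=read_camera('scene');im.append(a.astype(float));o=robot.observe();print(o['tool_pos'].round(4),np.degrees(o['tool_rot']).round(2))
s=np.mean(im,0).astype(np.uint8);t,_=read_camera('top');np.savez('hold.npz',s=s,t=t)
a=cv2.resize(s[190:265,210:310],(800,600),interpolation=cv2.INTER_CUBIC)
cv2.imwrite('pics/hold.png',cv2.convertScaleAbs(a,alpha=1.8))
E
```

```text
[0.5713 0.0497 0.0895] [1.7998e+02 9.0000e-02 1.6563e+02]
[0.5712 0.0496 0.0894] [1.7998e+02 7.0000e-02 1.6562e+02]
[0.5711 0.0496 0.0893] [1.7998e+02 6.0000e-02 1.6562e+02]
```

View pics/hold.png

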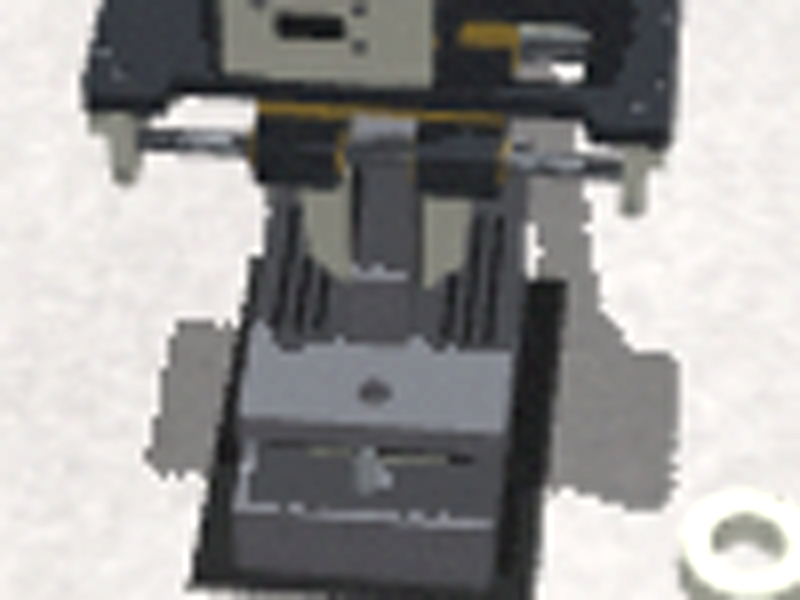

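The picture shows the cover level above the base: its small hole at (375,390), small dowel tip at (372,455), cover front edge from (240,418) to (510,430). I'll compare the offset numerically.

```bash
python3 - <<'E'
from fit import *
s=lambda u,v:px((210,190),8,u,v)
z=.0704
c=[('scene',(.07,-.045,z+.012),s(240,419)),('scene',(.07,.045,z+.012),s(511,430)),('scene',(.055,0,z+.011),s(375,391))]
x,r=fit(c,(.57,.05,-.25));print('cover',x.round(4),np.degrees(x[2]),r.round(2).tolist())
b=[('scene',(.07,-.045,.035),s(235,508)),('scene',(.07,.045,.035),s(497,523)),('scene',(.055,0,.056),s(372,456))]
x,r=fit(b,(.57,.05,-.25));print('base',x.round(4),np.degrees(x[2]),r.round(2).tolist())
P=lambda X,w:(proj('scene',X)[0]-[210,190]+.5)*8
cs,sn=np.cos(-.251),np.sin(-.251)
print('pred dowel tip',P(np.array([.5708+.055*cs,.0499+.055*sn,.056]),0),'pred hole',P(np.array([.5711+.055*cs,.0496+.055*sn,z+.012]),0))
E
python3 mv.py .5708 .0499 .07 165.62
```

```text
cover [ 0.5685  0.0507 -0.2065] -11.833190881999789 [[-0.05, -0.02], [-0.19, -0.13], [0.24, 0.15]]
base [ 0.5701  0.0494 -0.236 ] -13.521462038190819 [[0.13, 0.35], [0.13, 0.5], [-0.27, -1.31]]
pred dowel tip [369.8030396  447.25523854] pred hole [368.09639577 396.54322636]
now [0.571  0.0496 0.0892] [1.7998e+02 5.0000e-02 1.6562e+02] t 16.7 q [-0.05  0.57  1.57  0.    1.   -1.37]
shift [0.0004 0.0003 0.0256] turn [ 0.0004  0.001  -0.0001]
```

```bash
cat > edge.py <<'E'
from fit import *
from scipy.ndimage import map_coordinates, gaussian_filter
def edgefit(img,cam,edges,z,x0,L=2.5,free=(1,1,1)):
    """edges: list of (p,q) local xy segments at height z; refine planar pose on the strongest gradient near each sample"""
    g=gaussian_filter(img.astype(float).mean(2),.6);x=np.array(x0,float);s=np.arange(-L,L+.01,.1)
    for it in range(8):
        def world(p,loc):
            c,n=np.cos(p[2]),np.sin(p[2]);return np.c_[loc@np.array([[c,n],[-n,c]])+p[:2],np.full(len(loc),z)]
        loc=[];pt=[];nr=[]
        for a,b in edges:
            a,b=np.array(a),np.array(b);l=a+(b-a)*np.linspace(.06,.94,25)[:,None]
            P=proj(cam,world(x,l));d=P[-1]-P[0];n=np.array([-d[1],d[0]])/np.linalg.norm(d)
            Q=P[:,None]+s[:,None]*n
            v=map_coordinates(g,[Q[...,1],Q[...,0]],order=3);G=abs(np.gradient(v,axis=1))*np.exp(-(s/L)**2)
            k=G.argmax(1);loc.append(l);pt.append(P+s[k][:,None]*n);nr.append(np.tile(n,(25,1)))
        l,pt,nr=map(np.vstack,(loc,pt,nr));f=np.array(free,bool)
        def res(q):
            p=x.copy();p[f]=q;return ((proj(cam,world(p,l))-pt)*nr).sum(1)
        r=least_squares(res,x[f],loss='soft_l1',f_scale=.2,x_scale=np.array([.01,.01,.1])[f]);x[f]=r.x
    e=res(r.x).reshape(-1,25);return x,np.median(e,1).round(2),e.std(1).round(2)
X,Y=.07,.045
F=((X,-Y),(X,Y));Bk=((-X,-Y),(-X,Y));Lf=((-X,-Y),(X,-Y));Rt=((-X,Y),(X,Y))
if __name__=='__main__':
    S=np.load('scene3.npz')['im'];T=np.load('top3.npz')['im'];H=np.load('hold.npz')
    pr=lambda n,r:print(n,r[0][:2].round(4),np.degrees(r[0][2]).round(2),*r[1:])
    pr('base scene',edgefit(S,'scene',[F,Bk,Lf,Rt],.035,(.5708,.0499,-.251)))
    pr('base scene0-front',edgefit(S,'scene',[F,((0.02,-Y),(X,-Y)),((.02,Y),(X,Y))],.035,(.5708,.0499,-.251)))
    pr('base top',edgefit(T,'top',[F,Lf,Rt],.035,(.5708,.0499,-.251)))
    for z in (.0704,):
        E=[F,((0.02,-Y),(X,-Y)),((.02,Y),(X,Y))]
        pr('cover hold',edgefit(H['s'],'scene',E,z+.012,(.571,.0496,-.251)))
        pr('cover hold fixed yaw',edgefit(H['s'],'scene',E,z+.012,(.571,.0496,-.251),free=(1,1,0)))
    pr('cover desk scene',edgefit(S,'scene',[F,Lf,Rt],.012,(.494,.289,.13)))
    pr('cover desk top',edgefit(T,'top',[F,Lf,Rt],.012,(.494,.289,.13)))
E
python3 edge.py
```

```text
base scene [0.5703 0.0494] -15.0 [ 0.    0.   -0.1   0.01] [0.14 0.68 0.13 0.18]
base scene0-front [0.5704 0.0493] -14.87 [0.01 0.   0.  ] [0.15 0.11 0.11]
base top [0.5715 0.0479] -15.03 [ 0.  -0.2  0.3] [0.1  0.11 0.11]
cover hold [0.5693 0.0523] -14.07 [ 0.   -0.1   0.11] [0.12 0.58 0.17]
cover hold fixed yaw [0.5693 0.0525] -14.38 [ 0.01 -0.1   0.2 ] [0.11 0.59 0.17]
cover desk scene [0.5025 0.2866] 8.21 [-0.   -0.49  0.69] [0.06 0.1  0.19]
cover desk top [0.4945 0.2865] 8.39 [ 0.   -0.1   0.11] [0.09 0.15 0.16]
```

```bash
python3 mv.py .572 .0471 .0805 165.1
```

```text
now [0.571  0.0496 0.0892] [1.7998e+02 5.0000e-02 1.6562e+02] t 16.7 q [-0.05  0.57  1.57  0.    1.   -1.37]
shift [-0.0021 -0.0029  0.0116] turn [0.0004 0.001  0.0115]
```

Emit:
step_arm --steps '[{"x": -0.002,"y": -0.003,"z": 0.005,"rx": 0,"ry": 0,"rz": 0.0115,"claw": -1},{"x": -0.002,"y": -0.003,"z": 0.0115,"rx": 0,"ry": 0,"rz": 0.0115,"claw": -1},{"x": -0.002,"y": -0.003,"z": 0.0115,"rx": 0,"ry": 0,"rz": 0.0115,"claw": -1},{"x": -0.002,"y": -0.003,"z": 0.0115,"rx": 0,"ry": 0,"rz": 0.0115,"claw": -1},{"x": -0.002,"y": -0.003,"z": 0.0115,"rx": 0,"ry": 0,"rz": 0.0115,"claw": -1},{"x": -0.002,"y": -0.003,"z": 0.0115,"rx": 0,"ry": 0,"rz": 0.0115,"claw": -1}]'

```text
time: 17.2
tool_pos: [0.5718, 0.0471, 0.0801]
tool_rot: [3.141, 0.0, 2.882]
contact_force: [0.1, 0.3, -1.7]
opening: 0.02
grip_force: 39.9
```

```bash
python3 - <<'E'
from edge import *
im=[];tp=[]
for k in range(4):
    a,d=read_camera('scene');im.append(a.astype(float));o=robot.observe();tp.append(o['tool_pos'])
t=np.mean(tp,0);print(t.round(4),np.degrees(o['tool_rot']).round(2),o['contact_force'])
s=np.mean(im,0);np.savez('hold2.npz',s=s)
z=t[2]-.0189
pr=lambda n,r:print(n,r[0][:2].round(4),np.degrees(r[0][2]).round(2),*r[1:])
x0=(t[0],t[1]+.002,np.radians(-15))
pr('cover F+R',edgefit(s,'scene',[F,((.03,Y),(X,Y))],z+.012,x0,free=(1,1,0)))
pr('cover F+L',edgefit(s,'scene',[F,((.03,-Y),(X,-Y))],z+.012,x0,free=(1,1,0)))
pr('cover F+L+R',edgefit(s,'scene',[F,((.03,-Y),(X,-Y)),((.03,Y),(X,Y))],z+.012,x0))
a=cv2.resize(s.astype(np.uint8)[215:260,230:290],(800,600),interpolation=cv2.INTER_CUBIC)
cv2.imwrite('pics/hold2.png',cv2.convertScaleAbs(a,alpha=1.8))
E
python3 mv.py .572 .0471 .075 165.1
```

```text
[0.5718 0.0471 0.0802] [1.7999e+02 2.0000e-02 1.6511e+02] [ 0.16957935  0.33829138 -2.95753175]
cover F+R [0.5704 0.0502] -15.0 [-0.  0.] [0.13 0.22]
cover F+L [0.5703 0.05  ] -15.0 [-0.  0.] [0.13 0.12]
cover F+L+R [0.5703 0.0499] -14.83 [-0.  0.  0.] [0.13 0.1  0.21]
now [0.5718 0.0471 0.0802] [1.7999e+02 2.0000e-02 1.6511e+02] t 17.4 q [-0.05  0.58  1.57  0.    0.99 -1.36]
shift [-0.0003  0.0001  0.007 ] turn [0.0002 0.0004 0.0001]
```

View pics/hold2.png

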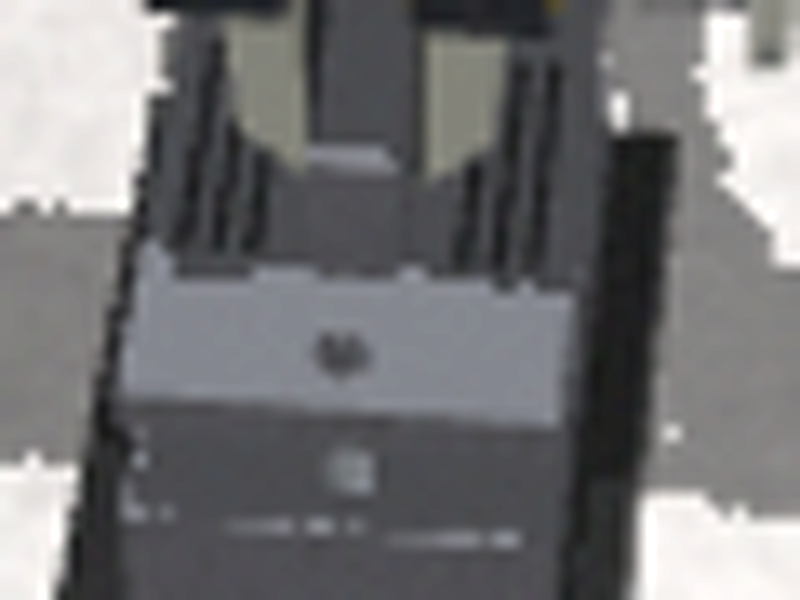

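The picture shows the hole at (342,352) directly behind the dowel tip at (350,470). The edge fit puts the cover within 1 mm of the base, so I'll lower gently and watch the force.

Emit:
step_arm --steps '[{"x": 0,"y": 0,"z": 0.003,"rx": 0,"ry": 0,"rz": 0,"claw": -1},{"x": 0,"y": 0,"z": 0.006,"rx": 0,"ry": 0,"rz": 0,"claw": -1},{"x": 0,"y": 0,"z": 0.009,"rx": 0,"ry": 0,"rz": 0,"claw": -1},{"x": 0,"y": 0,"z": 0.011,"rx": 0,"ry": 0,"rz": 0,"claw": -1},{"x": 0,"y": 0,"z": 0.011,"rx": 0,"ry": 0,"rz": 0,"claw": -1},{"x": 0,"y": 0,"z": 0.011,"rx": 0,"ry": 0,"rz": 0,"claw": -1}]'

```text
time: 17.9
tool_pos: [0.5716, 0.047, 0.0716]
tool_rot: [3.142, -0.0, 2.882]
contact_force: [0.7, 0.3, -1.6]
opening: 0.0199
grip_force: 39.9
```

No contact with the tips and about 3 mm below the dowel tops, so the dowels are in the holes. I'll continue down toward the seal.

Emit:
step_arm --steps '[{"x": 0,"y": 0,"z": 0.003,"rx": 0,"ry": 0,"rz": 0,"claw": -1},{"x": 0,"y": 0,"z": 0.006,"rx": 0,"ry": 0,"rz": 0,"claw": -1},{"x": 0,"y": 0,"z": 0.009,"rx": 0,"ry": 0,"rz": 0,"claw": -1},{"x": 0,"y": 0,"z": 0.011,"rx": 0,"ry": 0,"rz": 0,"claw": -1},{"x": 0,"y": 0,"z": 0.011,"rx": 0,"ry": 0,"rz": 0,"claw": -1},{"x": 0,"y": 0,"z": 0.011,"rx": 0,"ry": 0,"rz": 0,"claw": -1}]'

```text
time: 18.4
tool_pos: [0.5716, 0.0471, 0.0634]
tool_rot: [3.142, -0.0, 2.882]
contact_force: [0.4, 0.6, -2.9]
opening: 0.0195
grip_force: 39.9
```

Emit:
step_arm --steps '[{"x": 0,"y": 0,"z": 0.003,"rx": 0,"ry": 0,"rz": 0,"claw": -1},{"x": 0,"y": 0,"z": 0.006,"rx": 0,"ry": 0,"rz": 0,"claw": -1},{"x": 0,"y": 0,"z": 0.008,"rx": 0,"ry": 0,"rz": 0,"claw": -1},{"x": 0,"y": 0,"z": 0.01,"rx": 0,"ry": 0,"rz": 0,"claw": -1},{"x": 0,"y": 0,"z": 0.01,"rx": 0,"ry": 0,"rz": 0,"claw": -1},{"x": 0,"y": 0,"z": 0.01,"rx": 0,"ry": 0,"rz": 0,"claw": -1}]'

```text
time: 18.9
tool_pos: [0.572, 0.047, 0.0567]
tool_rot: [3.141, 0.001, 2.882]
contact_force: [-0.7, 0.7, 5.8]
opening: 0.0199
grip_force: 39.9
```

Emit:
step_arm --steps '[{"x": 0,"y": 0,"z": 0.002,"rx": 0,"ry": 0,"rz": 0,"claw": -1},{"x": 0,"y": 0,"z": 0.004,"rx": 0,"ry": 0,"rz": 0,"claw": -1},{"x": 0,"y": 0,"z": 0.005,"rx": 0,"ry": 0,"rz": 0,"claw": -1},{"x": 0,"y": 0,"z": 0.005,"rx": 0,"ry": 0,"rz": 0,"claw": -1},{"x": 0,"y": 0,"z": 0.005,"rx": 0,"ry": 0,"rz": 0,"claw": -1},{"x": 0,"y": 0,"z": 0.005,"rx": 0,"ry": 0,"rz": 0,"claw": -1}]'

```text
time: 19.4
tool_pos: [0.572, 0.047, 0.0539]
tool_rot: [3.141, 0.001, 2.882]
contact_force: [-3.1, -0.3, 12.0]
opening: 0.0198
grip_force: 39.9
```

Emit:
step_arm --steps '[{"x": 0,"y": 0,"z": 0.001,"rx": 0,"ry": 0,"rz": 0,"claw": -1},{"x": 0,"y": 0,"z": 0.0015,"rx": 0,"ry": 0,"rz": 0,"claw": -1},{"x": 0,"y": 0,"z": 0.0015,"rx": 0,"ry": 0,"rz": 0,"claw": -1},{"x": 0,"y": 0,"z": 0.0015,"rx": 0,"ry": 0,"rz": 0,"claw": -1},{"x": 0,"y": 0,"z": 0.0015,"rx": 0,"ry": 0,"rz": 0,"claw": -1},{"x": 0,"y": 0,"z": 0.0015,"rx": 0,"ry": 0,"rz": 0,"claw": -1}]'

```text
time: 19.9
tool_pos: [0.5721, 0.047, 0.0539]
tool_rot: [3.141, 0.002, 2.882]
contact_force: [-6.6, -1.1, 20.9]
opening: 0.0199
grip_force: 40.0
```

Force rose from 12 to 21 N with no further travel, so the cover is on the rim. I'll hold, then take a final look before handing in.

Emit:
step_arm --steps '[{"x": 0,"y": 0,"z": 0,"rx": 0,"ry": 0,"rz": 0,"claw": -1},{"x": 0,"y": 0,"z": 0,"rx": 0,"ry": 0,"rz": 0,"claw": -1},{"x": 0,"y": 0,"z": 0,"rx": 0,"ry": 0,"rz": 0,"claw": -1},{"x": 0,"y": 0,"z": 0,"rx": 0,"ry": 0,"rz": 0,"claw": -1},{"x": 0,"y": 0,"z": 0,"rx": 0,"ry": 0,"rz": 0,"claw": -1},{"x": 0,"y": 0,"z": 0,"rx": 0,"ry": 0,"rz": 0,"claw": -1},{"x": 0,"y": 0,"z": 0,"rx": 0,"ry": 0,"rz": 0,"claw": -1}]'

```text
time: 20.48
tool_pos: [0.5721, 0.047, 0.0539]
tool_rot: [3.141, 0.002, 2.882]
contact_force: [-6.5, 0.2, 19.9]
opening: 0.0199
grip_force: 40.0
```

```bash
python3 - <<'E'
from edge import *
a,d=read_camera('scene');o=robot.observe();print(o['tool_pos'].round(4),o['contact_force'],o['grip_force'])
print(edgefit(a,'scene',[F,((.03,-Y),(X,-Y)),((.03,Y),(X,Y))],.047,(.5703,.0494,-.262)))
X_,r,c=cloud('scene',d)
B=X_[(np.hypot(X_[:,0]-.6241,X_[:,1]-.0355)<.03)&(X_[:,2]>.03)];print('plate z',np.percentile(B[:,2],[25,50,75]).round(4))
cv2.imwrite('pics/end.png',cv2.resize(a[120:300,60:300],(800,600)))
E
```

```text
[0.5721 0.047  0.0539] [-5.76883712 -0.33876834 20.62485004] 39.95051622390747
(array([ 0.57042952,  0.04967963, -0.25920325]), array([ 0.01, -0.11,  0.1 ]), array([0.12, 0.1 , 0.09]))
plate z [0.1383 0.2834 0.3646]
```

View pics/end.png

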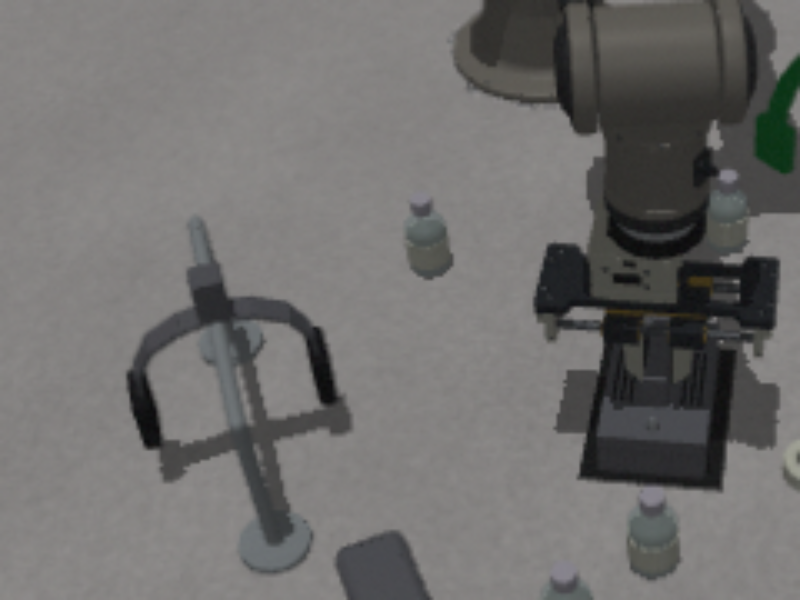

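The headgear is hanging on the bar, block at (210,290). The cover is flush on the base with the dowel tip showing through at (652,423), and the vials and mouse haven't moved. I'm handing in.

```bash
python3 -c "
from cell import robot
print(robot.hand_in())"
```

```text
the job is handed in; nothing more can be done
None
```

The job is handed in with no verdict returned: the headgear hangs released over the rail bar, and the cover sits on both dowels, held pressed down on the rim with about 20 N, by my measurements.

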